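Clamp the lipstick mould on its chilling cradle and turn on the cold water

ROBOT

A 7-joint arm with a two-finger parallel gripper is mounted at the origin on the work surface. World frame = base frame: x ahead of the robot, y to its left, z up, the work surface at z = 0. Lengths are in m, angles in rad, forces in N, time in s.
With the tool pointing down it reaches from about 0.35 to 0.9 m from the base axis. Payload 8.1 kg.
Tool frame: the origin (TCP) lies at the centre of the arm's flange, where the gripper is bolted on; the fingertips stand 178 mm ahead of it and the grasp point (between the pads) lies 159 mm ahead of it; x points along the fingers, z is the direction in which the jaws open and shut, and the axes are right-handed (so a half turn about x gives the same grasp; the last joint's range is limited). The gripper opens to 92 mm and grips with 3 to 60 N. Pads are 19 mm wide; open, the fingers measure 130 mm over their backs; the gripper's body (75 mm by 190 mm) begins 47 mm behind the grasp point.
Start: joints at [1.088, 0.434, 0.025, 1.573, -0.012, 1.134, -0.075], TCP at [0.232, -0.58, 0.405] pointing down, gripper open.
Joint ranges: [-2.62, 2.62], [-0.44, 2.09], [-1.27, 1.32], [0.08, 2.57], [-1.32, 4.46], [0.12, 2], [-2.74, 2.74]. Speed limits (rad/s): [2.22, 2.22, 3.01, 3.01, 3.14, 3.14, 3.14].

INTERFACE

Orientations are given as a rotation vector (axis times angle).
In Python, from cell import arm, get_image, search_frame, pinpoint gives the robot as it stands.
- The arm moves only by the tool arm_command, never from a script. Its argument "motion" is a list of rows, each a list of 7 numbers: the finger opening in mm, from 0 to 91.8, then the shift along the tool's x, y, z in mm, then the turn, a rotation vector about the tool's x, y, z in degrees. In form: [[fingers, x, y, z, ax, ay, az], ...]. A call has 1 to 5 rows; each row shifts and turns the commanded pose from where the row before left it, along the tool's axes as they then stand; what a row does not reach is not made up. A row lasts 1/8 s, in which the tool goes at most 62.5 mm and 10.7 degrees, less where a joint would pass 70% of its speed; a pose out of reach is approached as far as the arm can. A call with a gripper value outside its range is refused whole. The fingers move at their own pace and stop on an object; "newtons" is the grip in N (left out, the last holds). Time passes only in rows, so rows that do not move let the fingers close. It gives the time, the measured TCP pose, the force and the opening at its end, in the units of the state.
- arm.observe(): the state, without advancing time (a new reading comes with each control period).
- get_image(name): name is "side" or "top"; returns a dict with "frame" (400x640x3 uint8, red, green, blue), "range_z" (400x640 float32, m along the optical axis (not along the pixel's ray), 0 where there is no reading), "K" (3x3 intrinsics, pixels), "origin" and "rotation" of the camera in the world. Camera axes: x right, y down, z forward; pixel columns grow to the right and rows downward; lengths in m; the calibration is good to about 2 mm. A picture is of the moment at which its call begins.
- arm.sign_off(): hands the job in, once; it reports no verdict.
Trained networks look in the newest picture that a camera, given by its name, has taken for a name from the list of things; names that differ only in an ending like _2 or _b are one class to them, and where a whole thing is asked for, a point or a joint stands for the part that bears it (a point fixed in the world has none). Each returns a list of dicts, best first, with "p" (0 to 1); they miss things now and then, are a little off and sometimes report something else, mostly with a low value. They report only what shows in the picture. A call takes as long as a camera call. They do not tell look-alikes from the thing itself.
- search_frame(camera, target): "point" ([x, y, z] in m, in world coordinates, good to about 4 mm: the middle of the surface that is visible of it).
- pinpoint(camera, target): "point" ([x, y, z] in m, in world coordinates, good to about 4 mm: a listed point, or the origin of a listed thing).
The state is a dict: "clock": time; "joints": joint angles; "dq": joint speeds; "joint_efforts": joint torques, N m; "position": TCP position; "ee_rot": TCP orientation; "force": force on the tool from outside, world axes, zero at the start; "ft_torque": the same for the moment, N m; "width": opening from 0.0 (shut) to 1.0 (fully open).
Only numpy, scipy, OpenCV 4.12 (cv2) and the standard library are available. Lean on these libraries where they do the work, as an engineer would, in place of code of your own. Each camera call takes 0.05 s, during which the arm holds its last target. There are 200 camera calls.

TASK

Get the brass lipstick mould ready for chilling: slide it left along the ledge of the sloping cradle until its end is right against the end stop, then turn the red wing knob clockwise until its eccentric bears firmly on the mould and holds it by itself when you let go. After that open the blue-handled cold-water valve fully, a quarter turn. Leave the red-handled warm-water valve shut, do not knock or shift the glassware, jars, bottles and tools around, and finish with the mould still clamped home and your hand clear of everything.

Things in the scene. Friction and masses are not known exactly. Their poses are not given: they have to be found in the camera images.
- cradle: Fixed blue stand with a bare aluminium top plate sloping at 25 deg, rising away from the robot. Origin: on the table under the stand's middle. x points horizontally uphill (away from the robot at yaw 0), y left along the ledge, z up; its yaw varies. Below, 'uphill' is (0.906, 0, 0.423) and 'normal' (-0.423, 0, 0.906) in these axes. A 20 mm copper pipe leaves it to the left, axis 55 mm up at x = +45 mm.
- plate_center (a point): Middle of the sloping plate's top face, in the cradle's axes. The plate is 145 mm up the slope and 240 mm along y; its low edge is 30 mm above the table. Along the low edge runs a dark steel ledge, 10 mm thick, 14 mm high.
- end_stop (a point): Middle of the right-hand face of the end stop, in the cradle's axes, 14 mm off the plate. The stop is a dark steel block at the left end of the ledge, 22 mm high, 50 mm up the slope, 15 mm thick.
- mould_center (a point): Centre of the loose mould, a brass block with five round dark cavities on top: 44 mm up the slope (its x), 90 mm along the ledge (its y), 28 mm high (its z, normal to the plate), 0.35 to 0.6 kg. It lies flat on the plate against the ledge, 25 to 61 mm to the right of home, and slides along when pushed on its right end. No room for a finger on its uphill side, near the eccentric.
- mould_home (a point): Where the mould's centre is when the mould is home: flat on the plate, against the ledge, its left end against the end stop (whose face is 45 mm to the left). Fixed to the cradle, in the cradle's axes; 14 mm off the plate.
- eccentric (a joint): Knob angle, rad: 0 fully released, grows clockwise seen from above, to 2.6; starts 0.05 to 0.4. The steel disc (26 mm radius, 9 mm off the axis, 3 to 22 mm off the plate) meets the mould's uphill face at about 1.58 if the mould is home; turning 0.05 to 0.1 further (twist of about 0.4 to 0.6 N m) presses it on firmly. Friction 0.12 N m; it stays where it is left.
- knob_grip (a point): Grip point on the knob's axis, 55 mm off the plate. z is the axis, normal to the plate: it leans 25 deg towards the robot. The red wing is a bar 50 long, 12 wide, 37 to 67 mm off the plate, along (0.866, -0.5, 0) of this frame, which turns with the knob; white mark and eccentric's high side are on that end. Black hub below, 12 mm radius. Keep fingers above the mould's top, 28 mm off the plate.
- cold_handle (a joint): Angle of the blue handle of the cold-water ball valve, rad: 0 shut (handle across its pipe, pointing to the cradle's +y), 1.571 fully open (along the pipe, pointing to the cradle's -x, towards the robot). Grows anticlockwise seen from above; stops at both ends; starts 0 to 0.2; friction about 0.12 N m, stays where it is left.
- cold_grip (a point): Middle of the blue hand grip, 55 mm out from the pivot: a level bar 50 mm long, 16 wide, 18 high, centre 94 mm above the table; its y points outward. The valve stands left of the cradle, next to it or as the outer one of the two (they trade places). Pipe under the open handle: up to 65 mm above the table; brass body under the pivot: 72 mm.
- cold_pivot (a point): Vertical axis of the blue handle, at the grip's height, 94 mm above the table. Axes parallel to the cradle's.
- warm_handle (a joint): Angle of the red handle of the warm-water valve, built like the cold one, 100 mm beside it; 0 shut. To be left shut.
- warm_grip (a point): Middle of the red valve's hand grip, same shape as the blue one.
- beaker_rim (a point): Bystander: mouth of a glass beaker, 72 mm dia, 95 mm high, beyond the cradle.
- jar: Bystander: amber jar, 52 mm dia, 60 mm high; origin under its centre.
- tub: Bystander: small red tub with a black cap, 48 mm dia, 50 mm high; origin under its centre.
- thermometer: Bystander: grey probe thermometer lying on the table, 205 mm long; origin under it, near its body.
- spatula: Bystander: spatula with a white handle lying on the table; origin under its middle.
- wash: Bystander: white wash bottle, 60 mm dia, 150 mm high; origin under its centre.
Mind the look-alikes: they are no part of the job. Of the things that look like the part that bears mould_center, the larger one is meant.

How it is judged:
On the way, in this order (a step that is already met when the one before it is completed fails the run):
1. the mould is pushed home: flat on the plate, against the ledge and the end stop, centre within 4 mm of its home (distance between mould_center and mould_home below 0.004 m and angle between the y axis of mould_center and the y axis of cradle, either way round below 0.06 rad and angle between the z axis of mould_center and the z axis of knob_grip, either way round below 0.06 rad), for 0.2 s.
2. the eccentric bears on the mould with more than 4 N while the mould is home (all of step 1 and contact force between eccentric and mould above 4 N), for 0.2 s.
At the end, for the whole second after the job is handed in: The mould lies flat and still, within 4 mm of its home and square within 0.06 rad; the eccentric alone presses on it with more than 4 N; the cold valve is open to at least 1.45 of 1.57 rad; the warm valve is shut (below 0.1 rad) (all of step 2 and value of joint cold_handle above 1.45 rad and value of joint warm_handle below 0.1 rad and linear speed of mould below 0.01 m/s); the robot touches nothing.
It fails at once if the warm-water valve is opened (past 0.2 rad) (value of joint warm_handle above 0.2 rad).
It fails at once if a bystander (beaker, jar, tub, thermometer, spatula, wash bottle) is shifted by more than 30 mm (distance of any of beaker_rim, jar, tub, thermometer, spatula, wash from where it was at the start of the episode above 0.03 m).
It also fails if it takes over 67 s, if anything falls off the work surface, if the arm or the gripper's body presses on something with over 40 N, if the wrist force passes 120 N, or if a joint passes its speed limit or range.

## Working session

There is one attempt and no reset: what is moved stays moved. The work goes in short steps, Python scripts to look and compute and a tool call to move; the robot and the scene stay as the last step left them, time stands still between calls to the robot, and variables do not carry over. Pictures are saved under pics/ and viewed, about 8 in all and at most 12, crops included, and the job is handed in when it is done.

Besides the shell and the picture viewer there is one more tool, called after "Request:" as name(argument=value, ...) on one line, values as JSON. arm_command: Moves the arm, as the interface text tells. Its arguments: {"type":"object","properties":{"motion":{"type":"array"},"newtons":{"type":"number"}},"required":["motion"]}

```bash
ls; mkdir -p pics
cat > h.py <<'E'
import numpy as np, cv2
from cell import arm, get_image, search_frame, pinpoint
def shot(n,f,crop=None,s=1):
    d=get_image(n); im=d["frame"][:,:,::-1]
    if crop: x0,y0,x1,y1=crop; im=im[y0:y1,x0:x1]
    if s!=1: im=cv2.resize(im,None,fx=s,fy=s,interpolation=cv2.INTER_CUBIC)
    cv2.imwrite("pics/"+f,im); return d
def w(d,u,v):
    z=d["range_z"][int(v),int(u)]; K=d["K"]
    return np.array(d["origin"])+np.array(d["rotation"])@np.array([(u-K[0,2])/K[0,0]*z,(v-K[1,2])/K[1,1]*z,z])
def px(d,p):
    c=np.array(d["rotation"]).T@(np.array(p)-d["origin"]); q=d["K"]@c; return q[:2]/q[2]
E
python3 - <<'E'
from h import *
a=shot("top","t0.png");b=shot("side","s0.png")
print(arm.observe())
for n in ["cradle","plate_center","end_stop","mould_center","mould_home","knob_grip","cold_grip","cold_pivot","warm_grip","beaker_rim","jar","tub","wash","thermometer","spatula"]:
    for c,d in (("top",a),("side",b)):
        r=pinpoint(c,n)
        print(n,c,[(np.round(q["point"],3).tolist(),round(q["p"],2),px(d,q["point"]).astype(int).tolist()) for q in r[:3]])
E
```

```text
pics
{'clock': 0.1, 'joints': array([ 1.08839929,  0.43516482,  0.02498888,  1.57400306, -0.01159166,
        1.13397577, -0.07509844]), 'dq': array([ 2.77604353e-04, -1.74974857e-03, -5.26438181e-04, -4.89259942e-04,
        2.32680253e-04,  2.78764049e-05,  4.37552827e-04]), 'joint_efforts': array([ 3.11163138e-03, -6.69122815e+01,  9.87823494e-01, -3.15148008e+01,
       -6.07301993e-02,  3.73498618e-02,  7.56106328e-05]), 'position': array([ 0.23159712, -0.58029061,  0.40401747]), 'ee_rot': array([ 0.92581872,  1.36651513, -0.92471895]), 'force': array([ 0.32188172, -0.53601296, -0.51525092]), 'ft_torque': array([0.00014809, 0.01473457, 0.00669331]), 'width': 1.0005478523066638}Traceback (most recent call last):
  File "<stdin>", line 7, in <module>
  File "h.py", line 12, in px
    c=np.array(d["rotation"]).T@(np.array(p)-d["origin"]); q=d["K"]@c; return q[:2]/q[2]
                                                             ~~~~~~^~
ValueError: matmul: Input operand 1 does not have enough dimensions (has 0, gufunc core with signature (n?,k),(k,m?)->(n?,m?) requires 1)
```

```bash
sed -i 's/np.array(d\["rotation"\])/RM(d["rotation"])/; 1a from scipy.spatial.transform import Rotation as R\ndef RM(r): r=np.array(r); return r if r.ndim==2 else R.from_rotvec(r).as_matrix()' h.py
python3 - <<'E'
from h import *
a=shot("top","t0.png");b=shot("side","s0.png")
for n in ["cradle","plate_center","end_stop","mould_center","mould_home","knob_grip","cold_grip","cold_pivot","warm_grip","beaker_rim","jar","tub","wash","thermometer","spatula"]:
    for c,d in (("top",a),("side",b)):
        r=pinpoint(c,n)
        print(n,c,[(np.round(q["point"],3).tolist(),round(q["p"],2),px(d,q["point"]).astype(int).tolist()) for q in r[:3]])
E
```

```text
cradle top [([0.609, -0.156, -0.001], 0.7, [367, 178])]
cradle side [([0.608, -0.158, 0.001], 0.6, [305, 195])]
plate_center top [([0.587, -0.189, 0.062], 0.6, [382, 184])]
plate_center side [([0.581, -0.188, 0.057], 0.83, [312, 180])]
end_stop top [([0.557, -0.079, 0.058], 0.91, [342, 194])]
end_stop side [([0.56, -0.078, 0.056], 0.61, [316, 199]), ([0.715, 0.018, 0.002], 0.23, [272, 225])]
mould_center top [([0.544, -0.178, 0.053], 0.94, [377, 199]), ([0.401, -0.126, 0.008], 0.47, [357, 248])]
mould_center side [([0.545, -0.181, 0.052], 0.49, [321, 182]), ([0.397, -0.118, 0.014], 0.44, [358, 202])]
mould_home top [([0.552, -0.125, 0.056], 0.58, [359, 196])]
mould_home side [([0.546, -0.126, 0.057], 0.92, [320, 190]), ([0.607, -0.158, 0.003], 0.75, [305, 195]), ([0.398, 0.436, -0.003], 0.26, [359, 337])]
knob_grip top [([0.579, -0.133, 0.116], 0.81, [364, 185]), ([0.334, -0.416, 0.001], 0.73, [456, 272])]
knob_grip side [([0.578, -0.132, 0.115], 0.6, [312, 177])]
cold_grip top [([0.614, 0.15, 0.101], 0.71, [259, 172]), ([0.791, 0.028, 0.096], 0.49, [305, 109]), ([0.717, 0.014, 0.001
[... 505 characters left out ...]
0.578, -0.133, 0.116], 0.24, [364, 186])]
beaker_rim side [([0.795, 0.028, 0.093], 0.77, [247, 207])]
jar top [([0.619, -0.398, -0.0], 0.91, [449, 175])]
jar side [([0.618, -0.397, -0.001], 0.48, [308, 160])]
tub top [([0.718, 0.017, 0.003], 0.75, [309, 141])]
tub side [([0.714, 0.017, 0.002], 0.73, [272, 224])]
wash top [([0.779, -0.145, -0.0], 0.61, [364, 121])]
wash side [([0.775, -0.147, 0.004], 0.72, [263, 194])]
thermometer top [([0.336, -0.417, 0.004], 0.87, [456, 271])]
thermometer side [([0.333, -0.419, 0.002], 0.44, [371, 160])]
spatula top [([0.4, 0.438, 0.002], 0.91, [165, 247]), ([0.586, -0.191, 0.064], 0.26, [382, 184])]
spatula side [([0.397, 0.438, -0.001], 0.64, [360, 337])]
```

View pics/t0.png

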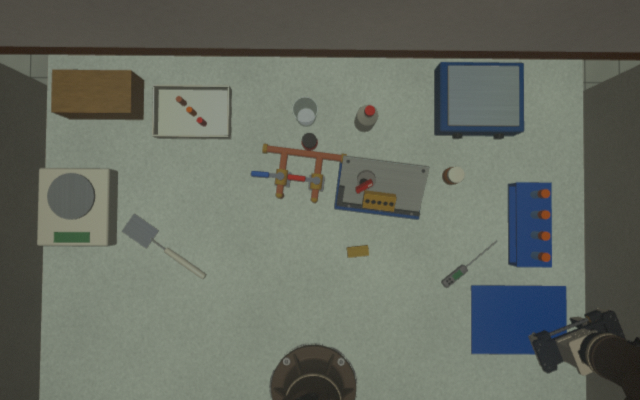

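View pics/s0.png

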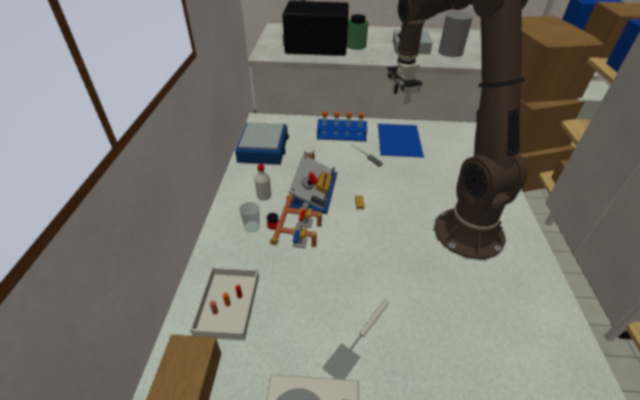

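```bash
cat >> h.py <<'E'
def cloud(d):
    K=d["K"]; z=d["range_z"]; v,u=np.mgrid[:z.shape[0],:z.shape[1]]
    c=np.stack([(u-K[0,2])/K[0,0]*z,(v-K[1,2])/K[1,1]*z,z],-1)
    return c@RM(d["rotation"]).T+np.array(d["origin"])
def avg(names,k=3,cams=("top","side")):
    o={n:[] for n in names}
    for i in range(k):
        for c in cams:
            get_image(c)
            for n in names:
                r=pinpoint(c,n)
                if r: o[n].append(r[0]["point"])
    return {n:(np.median(v,0),np.std(v,0)) for n,v in o.items()}
E
python3 - <<'E'
from h import *
d=shot("top","t1.png",(230,130,440,230),3.8)
print("cam",d["origin"],d["K"][0,0])
P=cloud(d); 
c=np.array([.584,-.189,.06])
for it in range(6):
    if it==0: n=np.array([-.42,.06,.906]);n/=np.linalg.norm(n)
    m=(abs((P-c)@n)<(.012 if it<2 else .004))&(np.linalg.norm(P-c,axis=-1)<.16)&(d["range_z"]>0)&(P[...,2]>.035)
    Q=P[m]; c0=Q.mean(0); n=np.linalg.svd(Q-c0,full_matrices=0)[2][2]; n*=np.sign(n[2]); c=c0
print("plane n",n,"tilt",np.degrees(np.arccos(n[2])),"yaw",np.arctan2(-n[1],-n[0]),len(Q),"c",c)
M=np.zeros(m.shape,np.uint8);M[m]=255
M=cv2.morphologyEx(M,cv2.MORPH_OPEN,np.ones((3,3)))
h=np.argwhere(M>0);print(h.min(0),h.max(0))
f=d["frame"].astype(int); B=((f[...,0]-f[...,2]>60)&(f[...,1]-f[...,2]>25)&(P[...,2]>.045)&(P[...,0]>.48)&(P[...,0]<.6)&(P[...,1]<-.1)&(P[...,1]>-.26))
q=P[B][:,:2].astype(np.float32); r=cv2.minAreaRect(q*1000); print("brass",B.sum(),r, P[B].mean(0))
a=avg(["end_stop","mould_home","mould_center","plate_center","knob_grip","cold_grip","cold_pivot","warm_grip","cradle"],3)
for k,v in a.items(): print(k,v[0].round(4),v[1].round(4))
E
```

```text
cam [ 0.50201844 -0.01097564  1.27300966] 430.84321663636246
plane n [-0.41813013  0.05025023  0.9069962 ] tilt 24.906505662053316 yaw -0.11960484618742286 2734 c [ 0.59729068 -0.19718822  0.06725424]
[157 340] [208 428]
brass 302 ((539.0390014648438, -178.52462768554688), (87.31436157226562, 40.02559280395508), 81.85050201416016) [ 0.53966066 -0.17777815  0.07006451]
end_stop [ 0.559  -0.0808  0.0571] [0.0109 0.0403 0.0031]
mould_home [ 0.5515 -0.1259  0.0562] [0.0021 0.0011 0.0015]
mould_center [ 0.5432 -0.1775  0.0542] [0.0673 0.0277 0.0204]
plate_center [ 0.5839 -0.1878  0.0613] [0.0034 0.0012 0.0028]
knob_grip [ 0.5796 -0.1323  0.1172] [0.0016 0.0015 0.0013]
cold_grip [0.6106 0.1515 0.0948] [0.0793 0.1696 0.0465]
cold_pivot [0.61   0.0932 0.0925] [0.0017 0.0024 0.0017]
warm_grip [0.6066 0.0504 0.0927] [0.0406 0.0127 0.0337]
cradle [ 6.106e-01 -1.560e-01  4.000e-04] [0.0015 0.1139 0.035 ]
```

View pics/t1.png

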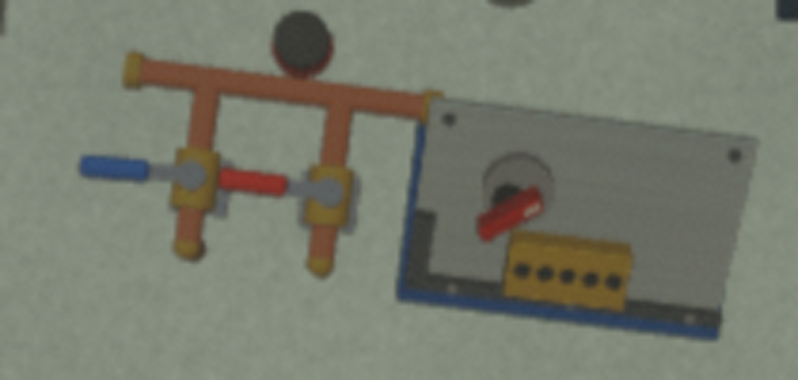

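```bash
cat >> h.py <<'E'
YAW=-0.13
Yv=np.array([-np.sin(YAW),np.cos(YAW),0]); Xh=np.array([np.cos(YAW),np.sin(YAW),0])
t=np.radians(25); U=Xh*np.cos(t)+np.array([0,0,np.sin(t)]); N=-Xh*np.sin(t)+np.array([0,0,np.cos(t)])
def pose(): s=arm.observe(); return np.array(s["position"]),R.from_rotvec(s["ee_rot"]).as_matrix(),s
def frame(xt,zt): zt=zt-xt*(zt@xt); zt=zt/np.linalg.norm(zt); return np.stack([xt,np.cross(zt,xt),zt],1)
def rel(tcp,Rm,best=True):
    "shift (tool axes, mm) and turn (deg) from now; tries both half turns"
    p,R0,s=pose(); o=[]
    for Q in (Rm,Rm@np.diag([1,-1,-1])):
        o.append(np.degrees(R.from_matrix(R0.T@Q).as_rotvec()))
    o.sort(key=np.linalg.norm)
    print("shift",(R0.T@(tcp-p)*1000).round(1),"turn",o[0].round(1),"| alt",o[1].round(1),"J",s["joints"].round(2),"F",s["force"].round(1))
E
python3 - <<'E'
from h import *
p,R0,s=pose(); print(R0.round(3))
mc=np.array([.5445,-.178,.0555]); tip=mc-Yv*.09-U*.003-N*.001
F=frame(-N,Yv)
print("tip",tip); rel(tip+N*.278,F); rel(tip+N*.178,F)
E
```

```text
[[ 0.     0.929  0.371]
 [-0.     0.371 -0.929]
 [-1.    -0.     0.   ]]
tip [ 0.530556   -0.26694289  0.05332584]
shift [  99.4  291.2 -237.8] turn [28.7 -6.4 24.5] | alt [-147.7  -32.7   -8.5] J [ 1.09  0.43  0.03  1.57 -0.01  1.13 -0.08] F [-0.4  0.1 -0.4]
shift [ 190.1  328.1 -217.1] turn [28.7 -6.4 24.5] | alt [-147.7  -32.7   -8.5] J [ 1.09  0.43  0.03  1.57 -0.01  1.13 -0.08] F [-0.4  0.1 -0.4]
```

Request:
arm_command(motion=[[0,12,36,-30,0,0,0],[0,12,36,-30,0,0,0],[0,12,37,-30,0,0,0],[0,12,37,-30,0,0,0],[0,12,37,-30,0,0,0]], newtons=20)

```text
clock: 5.42
position: [0.3467, -0.372, 0.3446]
ee_rot: [0.925, 1.364, -0.925]
force: [1.4, -0.4, 0.5]
width: 0.503
```

Request:
arm_command(motion=[[0,13,36,-29,0,0,0],[0,13,36,-29,0,0,0],[0,13,36,-30,0,0,0],[0,0,0,0,9.6,-2.1,8.2],[0,0,0,0,9.6,-2.1,8.2]])

```text
clock: 6.05
position: [0.4145, -0.2509, 0.3058]
ee_rot: [1.238, 1.056, -0.964]
force: [-0.0, 0.6, 0.3]
width: 0.006
```

Request:
arm_command(motion=[[0,0,0,0,9.6,-2.1,8.2],[0,0,0,0,0,0,0],[0,0,0,0,0,0,0]])

```text
clock: 6.42
position: [0.4139, -0.2516, 0.3059]
ee_rot: [1.375, 0.899, -0.975]
force: [0.2, 0.8, 0.0]
width: 0.01
```

Run:
```python
from h import *
mc=np.array([.5445,-.178,.0555]); tip=mc-Yv*.09-U*.003-N*.001
F=frame(-N,Yv); rel(tip+N*.278,F); rel(tip+N*.178,F)
```

```text
shift [ 0.6 -0.   0.1] turn [ 4.7 -1.1  3.9] | alt [-175.2   -6.    -1.7] J [ 0.63  0.27 -0.17  2.17 -0.25  0.38 -0.91] F [0.2 0.8 0. ]
shift [100.4   6.8   2.3] turn [ 4.7 -1.1  3.9] | alt [-175.2   -6.    -1.7] J [ 0.63  0.27 -0.17  2.17 -0.25  0.38 -0.91] F [0.2 0.8 0. ]
```

Request:
arm_command(motion=[[0,0,0,0,4.7,-1.1,3.9],[0,30,0,0,0,0,0],[0,30,0,0,0,0,0],[0,0,0,0,0,0,0]])

```text
clock: 6.92
position: [0.4395, -0.2544, 0.2498]
ee_rot: [1.456, 0.803, -0.981]
force: [-0.8, -0.0, 0.9]
width: 0.009
```

Run:
```python
from h import *
mc=np.array([.5445,-.178,.0555]); tip=mc-Yv*.09-U*.003-N*.001
F=frame(-N,Yv); rel(tip+N*.178,F)
d=shot("side","s2.png",(250,110,370,200),6)
p,R0,s=pose(); print("tip px",(px(d,p+R0[:,0]*.178)-[250,110])*6, "mc",(px(d,mc)-[250,110])*6)
```

```text
shift [39.   0.4  0.7] turn [-0.  -0.2  0.1] | alt [180.    0.2   0.2] J [ 0.65  0.39 -0.23  2.2  -0.35  0.16 -0.9 ] F [-0.8 -0.   0.9]
tip px [485.48784039 317.68587072] mc [431.4658767  434.73432499]
```

View pics/s2.png

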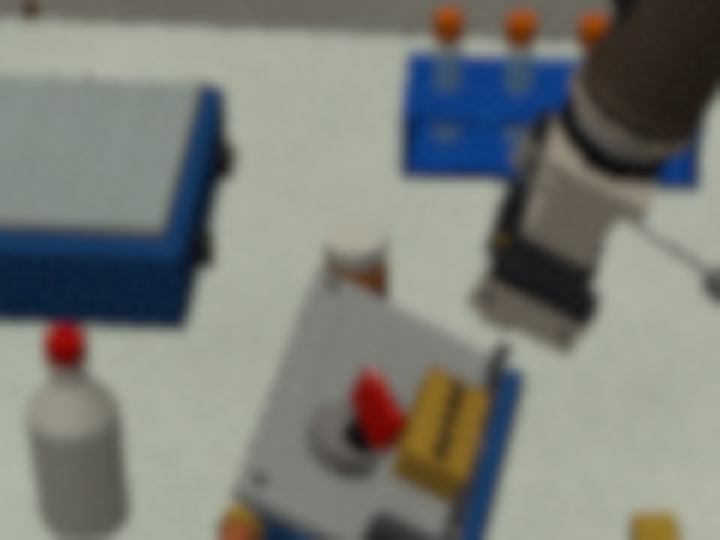

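```bash
cat >> h.py <<'E'
def lean(deg): a=np.radians(deg); return -(-Xh*np.sin(a)+np.array([0,0,np.cos(a)]))
E
python3 - <<'E'
from h import *
mc=np.array([.5445,-.178,.0555]); tip=mc-Yv*.09-U*.008+N*.004
for a in (14,16):
    x=lean(a);F=frame(x,Yv); rel(tip-x*.178,F); rel(tip-x*.218,F)
E
```

```text
shift [38.2 29.1  0.5] turn [ -0.   -0.1 -10.9] | alt [179.1 -17.1   0.2] J [ 0.66  0.39 -0.23  2.2  -0.35  0.16 -0.9 ] F [-1.2  0.2 -0.3]
shift [-1.1 36.6  0.4] turn [ -0.   -0.1 -10.9] | alt [179.1 -17.1   0.2] J [ 0.66  0.39 -0.23  2.2  -0.35  0.16 -0.9 ] F [-1.2  0.2 -0.3]
shift [37.1 22.9  0.5] turn [-0.  -0.1 -8.9] | alt [179.4 -14.    0.2] J [ 0.66  0.39 -0.23  2.2  -0.35  0.16 -0.9 ] F [-1.2  0.2 -0.3]
shift [-2.4 29.2  0.4] turn [-0.  -0.1 -8.9] | alt [179.4 -14.    0.2] J [ 0.66  0.39 -0.23  2.2  -0.35  0.16 -0.9 ] F [-1.2  0.2 -0.3]
```

Request:
arm_command(motion=[[0,-1,36.6,0.4,0,0,0],[0,0,0,0,0,0,-5.5],[0,0,0,0,0,0,-5.4],[0,20,0,0,0,0,0],[0,20,0,0,0,0,0]])

```text
clock: 7.6
position: [0.4816, -0.2608, 0.2304]
ee_rot: [1.398, 0.947, -1.122]
force: [-0.6, -0.6, -0.5]
width: 0.003
```

Request:
arm_command(motion=[[0,0,0,5,0,0,0],[0,0,0,5,0,0,0],[0,0,0,5,0,0,0]])

```text
clock: 7.98
position: [0.479, -0.2766, 0.2301]
ee_rot: [1.4, 0.947, -1.123]
force: [0.0, -0.5, -0.5]
width: 0.008
```

Run:
```python
from h import *
p,R0,s=pose();tip=p+R0[:,0]*.178
mc=np.array([.5445,-.178,.0555]);d=tip-mc
print(d@U*1000,d@Yv*1000,d@N*1000,s["joints"].round(2),s["force"].round(1))
d=shot("side","s3.png",(280,140,370,215),7)
d=shot("top","t3.png",(330,150,440,230),7)
v=np.hstack([cv2.resize(cv2.imread("pics/"+f),(400,320)) for f in("s3.png","t3.png")]); cv2.imwrite("pics/c3.png",v)
```

```text
-6.691574656931101 -106.30528726683514 5.46192103380571 [ 0.43  0.48  0.03  2.04 -0.25  0.39 -1.03] [ 0.  -0.5 -0.5]
```

View pics/c3.png

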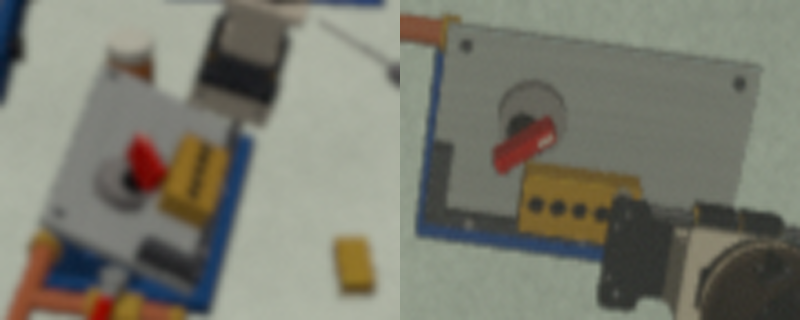

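Request:
arm_command(motion=[[0,0,0,-12,0,0,0],[0,0,0,-12,0,0,0],[0,0,0,-10,0,0,0],[0,0,0,-6,0,0,0],[0,0,0,-6,0,0,0]])

```text
clock: 8.7
position: [0.4851, -0.2304, 0.2292]
ee_rot: [1.399, 0.947, -1.125]
force: [-1.2, -3.0, -0.3]
width: 0.0
```

Request:
arm_command(motion=[[0,0,0,-8,0,0,0],[0,0,0,-8,0,0,0],[0,0,0,-8,0,0,0],[0,0,0,-8,0,0,0],[0,0,0,0,0,0,0]])

```text
clock: 9.32
position: [0.4895, -0.1973, 0.2291]
ee_rot: [1.399, 0.95, -1.123]
force: [-1.1, -0.9, 1.9]
width: 0.008
```

Run:
```python
from h import *
p,R0,s=pose();tip=p+R0[:,0]*.178
d=tip-np.array([.5445,-.178,.0555])
print(d@U*1000,d@Yv*1000,d@N*1000,s["joints"].round(2),s["force"]@Yv,s["force"].round(1))
get_image("top")
for n in ("mould_center","mould_home"):print([ (np.round(q["point"],4),round(q["p"],2)) for q in pinpoint("top",n)])
```

```text
-7.244644301745203 -26.071152546697792 4.492588524490318 [ 0.23  0.45  0.08  2.11 -0.24  0.34 -1.18] -1.0180100216283434 [-1.1 -0.9  1.9]
[(array([ 0.4009, -0.1266,  0.0095]), 0.74), (array([ 0.5486, -0.1414,  0.0555]), 0.71), (array([0.791 , 0.0273, 0.095 ]), 0.35)]
[(array([ 0.5512, -0.1269,  0.0537]), 0.64)]
```

Request:
arm_command(motion=[[0,0,0,-4,0,0,0],[0,0,0,-4,0,0,0],[0,0,0,-2,0,0,0],[0,0,0,-2,0,0,0],[0,0,0,0,0,0,0]])

```text
clock: 10.1
position: [0.491, -0.1863, 0.2291]
ee_rot: [1.4, 0.949, -1.124]
force: [-2.3, -2.6, 1.5]
width: 0.005
```

Request:
arm_command(motion=[[0,0,0,-2,0,0,0],[0,0,0,0,0,0,0]])

```text
clock: 10.35
position: [0.4912, -0.1844, 0.2291]
ee_rot: [1.4, 0.948, -1.124]
force: [-0.8, -3.2, 1.2]
width: 0.004
```

Request:
arm_command(motion=[[0,0,0,-2,0,0,0],[0,0,0,0,0,0,0]])

```text
clock: 10.6
position: [0.4916, -0.1824, 0.2291]
ee_rot: [1.4, 0.948, -1.124]
force: [-2.1, -3.2, 1.4]
width: 0.008
```

Request:
arm_command(motion=[[0,0,0,-2,0,0,0],[0,0,0,0,0,0,0]])

```text
clock: 10.85
position: [0.4918, -0.1804, 0.2291]
ee_rot: [1.4, 0.948, -1.124]
force: [-0.4, -2.7, 1.8]
width: 0.004
```

Request:
arm_command(motion=[[0,0,0,-1.5,0,0,0],[0,0,0,0,0,0,0]])

```text
clock: 11.1
position: [0.492, -0.1789, 0.2291]
ee_rot: [1.4, 0.948, -1.124]
force: [-2.0, -2.7, 1.2]
width: 0.005
```

Request:
arm_command(motion=[[0,0,0,-1.5,0,0,0],[0,0,0,0,0,0,0]])

```text
clock: 11.35
position: [0.4922, -0.1775, 0.2291]
ee_rot: [1.4, 0.948, -1.124]
force: [-1.8, -4.2, 1.1]
width: 0.005
```

Request:
arm_command(motion=[[0,0,0,-1.5,0,0,0],[0,0,0,0,0,0,0]])

```text
clock: 11.6
position: [0.4922, -0.1768, 0.2292]
ee_rot: [1.4, 0.947, -1.125]
force: [-2.6, -6.8, 1.5]
width: 0.001
```

Run:
```python
from h import *
p,R0,s=pose();print(s["force"]@Yv,R0.round(3)@[0,0,1],Yv)
d=shot("top","t4.png",(330,150,430,225),8)
for n in ("mould_center","mould_home","end_stop"):print([ (np.round(q["point"],4),round(q["p"],2)) for q in pinpoint("top",n)])
```

```text
-7.053117557876852 [-0.133 -0.991  0.   ] [0.12963414 0.99156189 0.        ]
[(array([ 0.5484, -0.1217,  0.0558]), 0.56), (array([ 0.4011, -0.1279,  0.0122]), 0.45)]
[(array([ 0.5524, -0.1259,  0.0578]), 0.87), (array([ 0.5582, -0.0778,  0.0597]), 0.57)]
[(array([ 0.5554, -0.0747,  0.0594]), 0.78)]
```

View pics/t4.png

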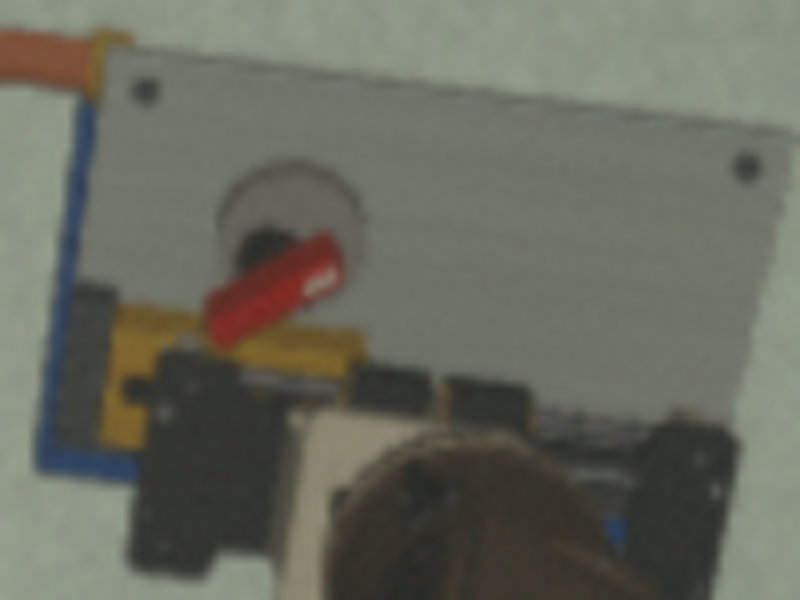

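Request:
arm_command(motion=[[0,0,0,-2,0,0,0],[0,0,0,0,0,0,0],[0,0,0,0,0,0,0]])

```text
clock: 12.18
position: [0.4922, -0.1761, 0.2293]
ee_rot: [1.4, 0.945, -1.126]
force: [-3.8, -11.2, 2.0]
width: 0.006
```

Request:
arm_command(motion=[[0,0,0,-2,0,0,0],[0,0,0,0,0,0,0],[0,0,0,0,0,0,0]])

```text
clock: 12.55
position: [0.4922, -0.1753, 0.2294]
ee_rot: [1.401, 0.943, -1.128]
force: [-6.5, -15.2, 3.8]
width: 0.003
```

Request:
arm_command(motion=[[0,0,0,10,0,0,0],[0,0,0,15,0,0,0],[0,-30,0,15,0,0,0],[0,-40,0,0,0,0,0],[0,-30,0,0,0,0,0]])

```text
clock: 13.18
position: [0.4634, -0.2081, 0.3274]
ee_rot: [1.4, 0.949, -1.122]
force: [0.3, 0.1, -0.1]
width: 0.002
```

Request:
arm_command(motion=[[91,0,0,0,-10,0,0],[91,0,0,0,-10,0,0],[91,0,0,0,0,0,0]])

```text
clock: 13.55
position: [0.4635, -0.208, 0.3261]
ee_rot: [1.116, 1.086, -0.905]
force: [0.8, -0.0, 1.0]
width: 0.279
```

Run:
```python
from h import *
p,R0,s=pose();print(s["joints"].round(2),s["force"].round(1))
a=avg(["knob_grip","mould_home"],2); print(a["knob_grip"][0],a["mould_home"])
d=get_image("top");P=cloud(d);f=d["frame"].astype(int)
near=(np.linalg.norm(P-[.58,-.132,.118],axis=-1)<.04)
red=near&(f[...,0]-f[...,1]>40)&(f[...,0]-f[...,2]>40)
Q=P[red]-P[red].mean(0); c=P[red].mean(0)
A=np.stack([Q@U,Q@Yv],1); e=np.linalg.svd(A,full_matrices=0)[2][0]; e*=np.sign(e[0])
print("wing ang deg",np.degrees(np.arctan2(e[1],e[0])),red.sum(),"c",c,"off plate N",np.percentile((P[red]-a["mould_home"][0])@N,[10,50,95])*1000+14)
f2=d["range_z"]; 
bm=(f[...,0]-f[...,2]>60)&(f[...,1]-f[...,2]>25)&(np.linalg.norm(P-[.545,-.125,.07],axis=-1)<.06)
r=cv2.minAreaRect(P[bm][:,:2].astype(np.float32)*1000);print(r)
K=a["knob_grip"][0]
for ph in (47,):
    z=U*np.cos(np.radians(ph))+Yv*np.sin(np.radians(ph)); F=frame(-N,z); rel(K+N*.159,F); rel(K+N*.239,F)
```

```text
[ 0.29  0.27  0.06  2.06 -0.13  0.57 -0.91] [ 0.8 -0.   1. ]
[ 0.5933  -0.05815  0.10425] (array([ 0.55095, -0.12545,  0.05655]), array([0.00121037, 0.0012872 , 0.00087856]))
wing ang deg -47.12594592279359 107 c [ 0.57775706 -0.12896248  0.12198845] off plate N [48.71853704 65.25950003 69.65745004]
((546.9714965820312, -122.59260559082031), (87.68594360351562, 44.89335632324219), 83.42304229736328)
shift [  85.7   76.9 -148.8] turn [62.6  2.3 11.2] | alt [-116.8  -12.7    2.6] J [ 0.29  0.27  0.06  2.06 -0.13  0.57 -0.91] F [0.9 0.5 0.1]
shift [   7.1   62.8 -153.9] turn [62.6  2.3 11.2] | alt [-116.8  -12.7    2.6] J [ 0.29  0.27  0.06  2.06 -0.13  0.57 -0.91] F [0.9 0.5 0.1]
```

Request:
arm_command(motion=[[91,2,21,-51,0,0,0],[91,2,21,-51,0,0,0],[91,2,21,-51,0,0,0],[91,0,0,0,-9.8,-1.1,0.2],[91,0,0,0,-9.8,-1.1,0.2]])

```text
clock: 14.82
position: [0.4934, -0.0445, 0.322]
ee_rot: [0.808, 1.156, -0.695]
force: [0.1, -0.8, 0.6]
width: 0.991
```

Request:
arm_command(motion=[[91,0,0,0,-9.8,-1.1,0.2],[91,0,0,0,-9.8,-1.1,0.2],[91,0,0,0,-9.8,-1.1,0.2],[91,0,0,0,-9.8,-1.1,0.2],[91,0,0,0,-9.8,-1.1,0.2]])

```text
clock: 15.45
position: [0.4932, -0.0458, 0.3221]
ee_rot: [0.06, 1.206, -0.172]
force: [0.5, 0.4, 0.0]
width: 0.988
```

Request:
arm_command(motion=[[91,0,0,0,-9.8,-1.1,0.2],[91,0,0,0,-9.8,-1.1,0.2],[91,0,0,0,-9.8,-1.1,0.2],[91,0,0,0,-9.8,-1.1,0.2],[91,0,0,0,0,0,0]])

```text
clock: 16.08
position: [0.4931, -0.0462, 0.322]
ee_rot: [-0.524, 1.135, 0.249]
force: [0.6, 1.0, -0.4]
width: 0.992
```

Run:
```python
from h import *
K=np.array([.5805,-.131,.115]); ph=np.radians(45)
F=frame(-N,U*np.cos(ph)+Yv*np.sin(ph)); rel(K+N*.161,F); rel(K+N*.239,F); print(pose()[2]["width"])
```

```text
shift [ 69.2 -57.2 -42.9] turn [-7.  -0.9  0.6] | alt [173.    0.9   1.4] J [ 0.17  0.24 -0.26  2.17  0.48  0.36  0.04] F [ 0.6  1.  -0.4]
shift [ -8.8 -58.1 -44.1] turn [-7.  -0.9  0.6] | alt [173.    0.9   1.4] J [ 0.17  0.24 -0.26  2.17  0.48  0.36  0.04] F [ 0.6  1.  -0.4]
0.9921647788047417
```

Request:
arm_command(motion=[[91,-4,-29,-22,0,0,0],[91,-5,-29,-22,0,0,0],[91,0,0,0,-7.0,-0.9,0.6],[91,0,0,0,0,0,0],[91,0,0,0,0,0,0]])

```text
clock: 16.7
position: [0.4806, -0.1171, 0.3319]
ee_rot: [-0.621, 1.112, 0.332]
force: [-1.2, 0.5, -0.0]
width: 0.99
```

Run:
```python
from h import *
K=np.array([.5805,-.131,.115]); ph=np.radians(45)
F=frame(-N,U*np.cos(ph)+Yv*np.sin(ph)); rel(K+N*.161,F)
d=shot("side","s5.png",(270,120,360,210),6)
for n in ("knob_grip","mould_center"):print([ (np.round(q["point"],4),round(q["p"],2)) for q in pinpoint("side",n)])
```

```text
shift [78.2 -0.5 -0.7] turn [-0.1 -0.  -0.1] | alt [ 1.799e+02 -1.000e-01  1.000e-01] J [ 0.48  0.24 -0.41  2.15  0.32  0.35  0.48] F [-1.2  0.5 -0. ]
[(array([ 0.5782, -0.1346,  0.1174]), 0.66)]
[(array([ 0.5514, -0.1254,  0.0519]), 0.66), (array([ 0.3988, -0.1203,  0.0121]), 0.62)]
```

View pics/s5.png

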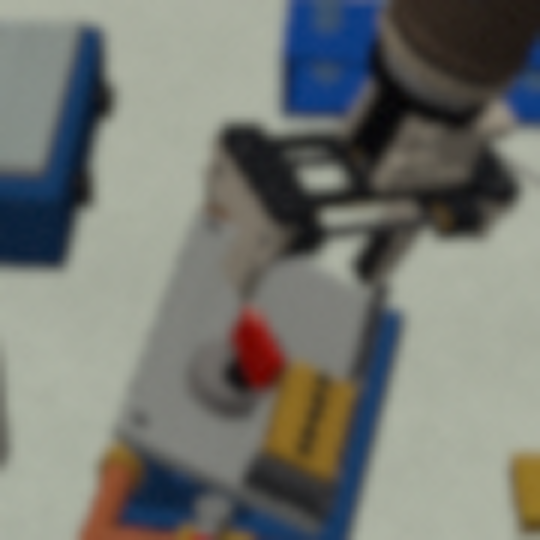

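Request:
arm_command(motion=[[91,20,0,0,0,0,0],[91,20,0,0,0,0,0],[91,0,0,0,0,0,0]])

```text
clock: 17.23
position: [0.4973, -0.1189, 0.2946]
ee_rot: [-0.624, 1.114, 0.336]
force: [0.2, -0.2, 0.5]
width: 0.994
```

Run:
```python
from h import *
K=np.array([.580,-.132,.116]); ph=np.radians(45)
F=frame(-N,U*np.cos(ph)+Yv*np.sin(ph)); rel(K+N*.161,F)
```

```text
shift [36.2 -1.9 -1.3] turn [ 0.1 -0.1 -0.2] | alt [-1.799e+02  3.000e-01 -1.000e-01] J [ 0.39  0.32 -0.32  2.16  0.41  0.27  0.39] F [ 0.2 -0.2  0.5]
```

Request:
arm_command(motion=[[91,18,-1,-0.7,0,0,0],[91,18,-1,-0.7,0,0,0],[91,0,0,0,0,0,0]])

```text
clock: 17.6
position: [0.5124, -0.1237, 0.263]
ee_rot: [-0.625, 1.113, 0.335]
force: [0.5, 1.0, 0.1]
width: 0.991
```

Request:
arm_command(motion=[[0,0,0,0,0,0,0],[0,0,0,0,0,0,0],[0,0,0,0,0,0,0],[0,0,0,0,0,0,0],[0,0,0,0,0,0,0]], newtons=15)

```text
clock: 18.23
position: [0.5124, -0.1241, 0.2633]
ee_rot: [-0.625, 1.112, 0.334]
force: [-1.6, -0.4, 0.5]
width: 0.497
```

Run:
```python
from h import *
K=np.array([.580,-.132,.116]); ph=np.radians(45)
F=frame(-N,U*np.cos(ph)+Yv*np.sin(ph)); rel(K+N*.161,F)
s=pose()[2];print(s["width"]*92,s["ft_torque"],s["force"])
```

```text
shift [1.2 1.  0.2] turn [ 0.1 -0.  -0. ] | alt [-1.799e+02  1.000e-01 -0.000e+00] J [ 0.32  0.39 -0.23  2.16  0.48  0.19  0.33] F [-1.6 -0.4  0.5]
45.71094386301235 [ 0.1005916   0.40572145 -0.01192377] [-1.55226842 -0.36833893  0.53231696]
```

Request:
arm_command(motion=[[0,0,0,0,0,0,0],[0,0,0,0,0,0,0],[0,0,0,0,0,0,0],[0,0,0,0,0,0,0],[0,0,0,0,0,0,0]])

```text
clock: 18.85
position: [0.5123, -0.1241, 0.2631]
ee_rot: [-0.625, 1.112, 0.334]
force: [-0.5, 0.2, -0.2]
width: 0.143
```

Run:
```python
from h import *
p,R0,s=pose();print(s["width"]*92,s["ft_torque"],s["force"],(R0.T@s["force"]).round(1))
K=np.array([.580,-.132,.116]); ph=np.radians(45)
F=frame(-N,U*np.cos(ph)+Yv*np.sin(ph)); rel(K+N*.161,F)
```

```text
13.148389525785769 [ 0.11074745  0.45940637 -0.12669569] [-0.4555003   0.2001578  -0.21243948] [-0.   0.5 -0.3]
shift [1.1 1.  0.4] turn [ 0.1 -0.  -0. ] | alt [-1.799e+02  1.000e-01 -1.000e-01] J [ 0.32  0.39 -0.23  2.16  0.48  0.19  0.33] F [-0.5  0.2 -0.2]
```

Request:
arm_command(motion=[[0,0,0,0,0,0,0],[0,0,0,0,10,0,0],[0,0,0,0,10,0,0],[0,0,0,0,10,0,0],[0,0,0,0,10,0,0]], newtons=50)

```text
clock: 19.48
position: [0.5122, -0.1243, 0.2631]
ee_rot: [-0.0, 1.138, -0.069]
force: [-1.8, -1.6, -0.0]
width: 0.127
```

Request:
arm_command(motion=[[0,0,0,0,10,0,0],[0,0,0,0,10,0,0],[0,0,0,0,0,0,0]])

```text
clock: 19.85
position: [0.5121, -0.1242, 0.263]
ee_rot: [0.304, 1.115, -0.263]
force: [-2.2, -2.0, 1.1]
width: 0.128
```

```bash
cat > k.py <<'E'
from h import *
p,R0,s=pose();print("w",s["width"]*92,"T tool",(R0.T@s["ft_torque"]).round(3),"F tool",(R0.T@s["force"]).round(1),s["joints"].round(2))
z=R0[:,2]; print("jaw ang",np.degrees(np.arctan2(z@Yv,z@U)), "axis err", np.degrees(np.arccos(-R0[:,0]@N)))
K=np.array([.580,-.132,.116]); print("grip off mm",((p+R0[:,0]*.161-K)*1000).round(1))
E
python3 k.py
```

```text
w 11.776477549150693 T tool [ 0.15   0.656 -0.616] F tool [-1.8 -2.5 -0.7] [ 0.16  0.37 -0.03  2.17  0.05  0.16 -0.3 ]
jaw ang -14.877950001246308 axis err 0.10050727262021358
grip off mm [-0.7 -1.1  1. ]
```

Request:
arm_command(motion=[[0,0,0,0,6,0,0],[0,0,0,0,5,0,0],[0,0,0,0,0,0,0]])

```text
clock: 20.23
position: [0.512, -0.1242, 0.263]
ee_rot: [0.472, 1.092, -0.369]
force: [-3.9, -2.7, 1.2]
width: 0.131
```

```bash
python3 k.py
```

```text
w 12.02368887448195 T tool [ 0.169  0.764 -0.784] F tool [-2.5 -4.  -1. ] [ 0.13  0.37  0.01  2.17 -0.03  0.16 -0.41]
jaw ang -25.70705202243058 axis err 0.10636562288697678
grip off mm [-0.8 -1.   0.9]
```

Request:
arm_command(motion=[[0,0,0,0,3,0,0],[0,0,0,0,0,0,0]])

```text
clock: 20.48
position: [0.5121, -0.1242, 0.263]
ee_rot: [0.522, 1.083, -0.401]
force: [-4.8, -2.2, 1.0]
width: 0.133
```

```bash
python3 k.py
```

```text
w 12.211630817083284 T tool [ 0.012  0.759 -1.016] F tool [-2.8 -4.2 -1.8] [ 0.13  0.37  0.02  2.17 -0.06  0.16 -0.44]
jaw ang -28.934318039548206 axis err 0.09888176049566862
grip off mm [-0.7 -1.   1. ]
```

Request:
arm_command(motion=[[0,0,0,0,3,0,0],[0,0,0,0,0,0,0]])

```text
clock: 20.72
position: [0.5121, -0.1242, 0.263]
ee_rot: [0.568, 1.075, -0.43]
force: [-5.1, -3.5, 0.6]
width: 0.127
```

```bash
python3 k.py
```

```text
w 11.677771478290577 T tool [-0.363  0.704 -1.141] F tool [-2.5 -5.6 -1.1] [ 0.12  0.37  0.02  2.17 -0.08  0.16 -0.47]
jaw ang -31.907701529069183 axis err 0.08967522487069095
grip off mm [-0.6 -1.   1. ]
```

Request:
arm_command(motion=[[0,0,0,0,1,0,0],[0,0,0,0,0,0,0]])

```text
clock: 20.98
position: [0.5121, -0.1242, 0.2631]
ee_rot: [0.583, 1.072, -0.439]
force: [-4.1, -4.0, 2.0]
width: 0.121
```

```bash
python3 k.py
python3 - <<'E'
from h import *
d=shot("side","s6.png",(270,130,350,205),7)
E
```

```text
w 11.154815144354972 T tool [-0.718  0.645 -1.28 ] F tool [-3.3 -5.   0.4] [ 0.12  0.37  0.03  2.17 -0.09  0.16 -0.48]
jaw ang -32.84721626153216 axis err 0.08336321069898682
grip off mm [-0.6 -1.   1.1]
```

View pics/s6.png

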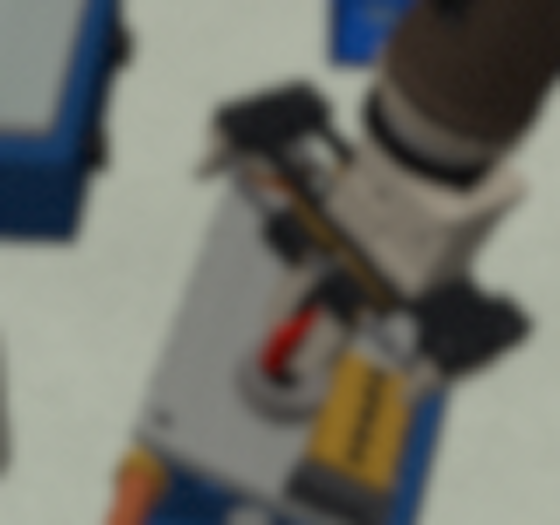

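Request:
arm_command(motion=[[60,0,0,0,0,0,0],[60,0,0,0,0,0,0],[60,0,0,0,0,0,0],[60,0,0,0,0,0,0],[60,0,0,0,0,0,0]])

```text
clock: 21.65
position: [0.5125, -0.124, 0.2632]
ee_rot: [0.584, 1.072, -0.439]
force: [-0.7, -0.3, 1.3]
width: 0.618
```

Request:
arm_command(motion=[[60,-10,0,0,0,0,0],[60,-30,0,0,0,0,0],[60,-40,0,0,0,0,0],[60,-20,0,0,0,0,0],[0,0,0,0,0,0,0]])

```text
clock: 22.28
position: [0.4704, -0.1186, 0.3557]
ee_rot: [0.584, 1.068, -0.438]
force: [0.3, 0.1, -0.0]
width: 0.585
```

```bash
python3 k.py
python3 - <<'E'
from h import *
for i in range(3):
  for c in("top","side"):
    get_image(c)
    print(c,{n:[(np.round(q["point"],4).tolist(),round(q["p"],2)) for q in pinpoint(c,n)[:2]] for n in ("cold_grip","cold_pivot","warm_grip")})
d=get_image("top");P=cloud(d);f=d["frame"].astype(int)
m=(f[...,2]-f[...,0]>40)&(np.linalg.norm(P-[.61,.15,.1],axis=-1)<.05)
print(m.sum(),P[m].mean(0),cv2.minAreaRect(P[m][:,:2].astype(np.float32)*1000))
E
```

```text
w 53.83573501849926 T tool [ 0.057  0.405 -0.234] F tool [0.1 0.3 0.1] [ 0.07  0.16  0.08  2.17 -0.05  0.38 -0.52]
jaw ang -32.9176163294255 axis err 0.15608139304537158
grip off mm [-41.8   4.6  94. ]
top {'cold_grip': [([0.6158, 0.1507, 0.0983], 0.58)], 'cold_pivot': [([0.6114, 0.0911, 0.0925], 0.92), ([0.5518, -0.1287, 0.0582], 0.31)], 'warm_grip': [([0.6052, 0.0502, 0.0899], 0.5)]}
side {'cold_grip': [([0.795, 0.0303, 0.095], 0.51), ([0.6103, 0.1478, 0.0969], 0.46)], 'cold_pivot': [([0.6075, 0.0973, 0.0962], 0.95)], 'warm_grip': [([0.6068, 0.0502, 0.095], 0.6), ([0.776, -0.1483, -0.0007], 0.48)]}
top {'cold_grip': [([0.6158, 0.1548, 0.0966], 0.63)], 'cold_pivot': [([0.6104, 0.0932, 0.0925], 0.68), ([0.5503, -0.1244, 0.0556], 0.42)], 'warm_grip': [([0.5497, -0.1225, 0.057], 0.68), ([0.6061, 0.052, 0.0897], 0.55)]}
side {'cold_grip': [([0.6079, 0.1519, 0.0965], 0.56), ([0.7955, 0.0302, 0.0912], 0.56)], 'cold_pivot': [([0.6104, 0.0972, 0.0942], 0.94)], 'warm_grip': [([0.3355, -0.417, -0.0001], 0.67), ([0.6063, 0.0483, 0.0915], 0.54)]}
top {'cold_grip': [([0.6161, 0.153, 0.0983], 0.78), ([0.6036, 0.049, 0.0888], 0.43)], 'cold_pivot': [([0.6124, 0.0925, 0.0886], 0.82), ([0.3993, 0.4351, -0.0017], 0.58)], 'warm_grip': [([0.6045, 0.0546, 0.0901], 0.59), ([0.778, -0.1459, -0.0032], 0.31)]}
side {'cold_grip': [([0.6074, 0.0947, 0.0952], 0.59), ([0.611, 0.152, 0.0946], 0.48)], 'cold_pivot': [([0.6097, 0.1511, 0.0943], 0.63), ([0.6085, 0.0977, 0.0948], 0.59)], 'warm_grip': [([0.6087, 0.0488, 0.0947], 0.68)]}
83 [0.61141188 0.15031079 0.10306542] ((611.3067016601562, 151.18490600585938), (46.323429107666016, 12.916316986083984), 84.4437255859375)
```

```bash
cat >> h.py <<'E'
PV=np.array([.610,.0955,0])
def vpose(th,gap,ztip,r=.058):
    h=Yv*np.cos(th)-Xh*np.sin(th); pu=-Yv*np.sin(th)-Xh*np.cos(th)
    p=PV+r*h-pu*(.0175+gap); p=p+[0,0,ztip+.178]
    return p,frame(np.array([0,0,-1.]),-h)
def steps(poses):
    p0,R0,_=pose()
    for p,Q in poses:
        print((R0.T@(p-p0)*1000).round(1),np.degrees(R.from_matrix(R0.T@Q).as_rotvec()).round(1)); p0,R0=p,Q
E
python3 - <<'E'
from h import *
a=vpose(0,.03,.186); b=vpose(0,.03,.086); print(a[0],b[0]); steps([a,b])
E
```

```text
[0.66461797 0.14685297 0.364     ] [0.66461797 0.14685297 0.264     ]
[ 57.5 322.2 -32.8] [ 56.2  12.4 -22.8]
[100.   0.   0.] [0. 0. 0.]
```

Request:
arm_command(motion=[[0,8,46,-5,0,0,0],[0,8,46,-5,0,0,0],[0,8,46,-5,0,0,0],[0,8,46,-5,0,0,0],[0,8,46,-5,0,0,0]])

```text
clock: 24.15
position: [0.6084, 0.0734, 0.3615]
ee_rot: [0.584, 1.071, -0.439]
force: [1.0, 0.3, 0.3]
width: 0.008
```

Request:
arm_command(motion=[[0,8,46,-4,0,0,0],[0,9.5,46,-4,0,0,0],[0,0,0,0,9.4,2.1,-3.8],[0,0,0,0,9.4,2.1,-3.8],[0,0,0,0,9.4,2.1,-3.8]])

```text
clock: 24.78
position: [0.6643, 0.1473, 0.3636]
ee_rot: [0.95, 1.137, -0.87]
force: [0.8, -0.4, 0.0]
width: 0.005
```

Request:
arm_command(motion=[[0,0,0,0,9.4,2.1,-3.8],[0,0,0,0,9.4,2.1,-3.8],[0,0,0,0,9.2,1.9,-3.8],[0,0,0,0,0,0,0],[0,0,0,0,0,0,0]])

```text
clock: 25.4
position: [0.6644, 0.1469, 0.3637]
ee_rot: [1.302, 1.146, -1.301]
force: [-0.0, -0.7, 0.4]
width: 0.005
```

Run:
```python
from h import *
a=vpose(0,.03,.186); b=vpose(0,.03,.086); steps([a,b]); s=pose()[2]; print(s["joints"].round(2),s["force"],s["width"])
```

```text
[-0.3  0.3  0. ] [ 0.2  0.  -0. ]
[100.   0.   0.] [0. 0. 0.]
[-0.5   0.57  0.33  1.49 -0.2   1.11 -1.83] [-0.03734085 -0.74807876  0.4152103 ] 0.005481227214268645
```

Down, then plan the arc.

Request:
arm_command(motion=[[0,40,0,0,0,0,0],[0,40,0,0,0,0,0],[0,20,0,0,0,0,0],[0,0,0,0,0,0,0]])

```text
clock: 25.9
position: [0.6639, 0.147, 0.2629]
ee_rot: [1.302, 1.147, -1.305]
force: [-0.1, -0.5, 1.2]
width: 0.005
```

Run:
```python
from h import *
print(pose()[2]["force"],pose()[0])
steps([vpose(0,.005,.086)]+[vpose(np.radians(t),0,.086) for t in range(9,100,9)])
d=shot("side","s7.png",(250,170,350,250),7)
```

```text
[-0.12617395 -0.5236626   1.15694174] [0.6639193  0.14697095 0.2629137 ]
[ -1.  -24.3  -0. ] [0.1 0.  0.1]
[  0.  -14.3  -2. ] [-9.  0.  0.]
[ 0.  -9.3 -2. ] [-9.  0.  0.]
[ 0.  -9.3 -2. ] [-9.  0.  0.]
[ 0.  -9.3 -2. ] [-9.  0.  0.]
[ 0.  -9.3 -2. ] [-9.  0.  0.]
[ 0.  -9.3 -2. ] [-9.  0.  0.]
[ 0.  -9.3 -2. ] [-9.  0.  0.]
[ 0.  -9.3 -2. ] [-9.  0.  0.]
[ 0.  -9.3 -2. ] [-9.  0.  0.]
[ 0.  -9.3 -2. ] [-9.  0.  0.]
[ 0.  -9.3 -2. ] [-9.  0.  0.]
```

View pics/s7.png

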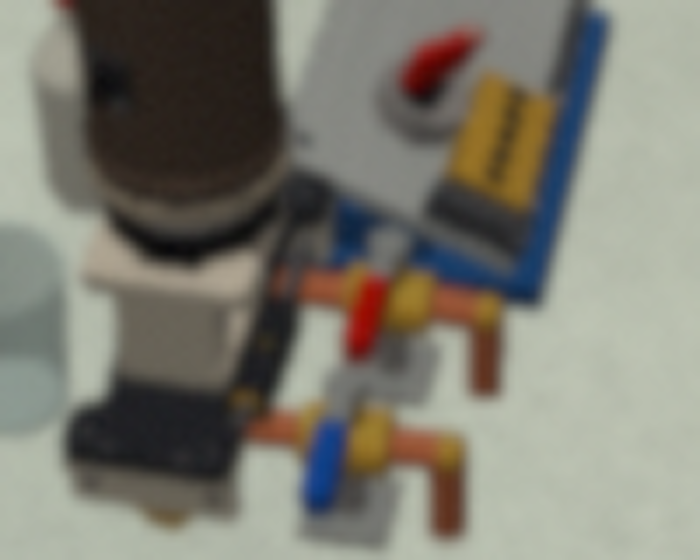

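Request:
arm_command(motion=[[0,0,-24,0,0,0,0],[0,0,-14,-2,-9,0,0],[0,0,-9.3,-2,-9,0,0],[0,0,-9.3,-2,-9,0,0],[0,0,0,0,0,0,0]])

```text
clock: 26.58
position: [0.6086, 0.156, 0.266]
ee_rot: [0.957, 1.35, -0.952]
force: [-0.1, 0.4, 0.5]
width: 0.006
```

```bash
cat > v.py <<'E'
import sys
from h import *
p,R0,s=pose(); th=np.radians(float(sys.argv[1])); q,Q=vpose(th,0,.086)
print("vs plan(tool)",(R0.T@(q-p)*1000).round(1),"F tool",(R0.T@s["force"]).round(1),s["joints"].round(2))
get_image("top"); print([(np.round(x["point"],3).tolist(),round(x["p"],2)) for n in("cold_grip","warm_grip") for x in pinpoint("top",n)[:2]])
d=get_image("top");P=cloud(d);f=d["frame"].astype(int)
h=lambda m:(m.sum(),cv2.minAreaRect(P[m][:,:2].astype(np.float32)*1000)) if m.sum()>5 else None
near=(np.linalg.norm(P-(PV+[0,0,.1]),axis=-1)<.095)&(P[...,2]>.085)&(P[...,2]<.115)
print("blue",h(near&(f[...,2]-f[...,0]>40)),"red",h(near&(f[...,0]-f[...,1]>60)&(f[...,0]-f[...,2]>50)))
E
python3 v.py 27
```

```text
vs plan(tool) [ 2.  -1.4 -0.6] F tool [-0.5 -0.  -0.4] [-0.45  0.58  0.17  1.72 -0.13  0.85 -1.45]
[([0.604, 0.053, 0.091], 0.56)]
blue None red (np.int64(73), ((601.9228515625, 51.454254150390625), (43.769866943359375, 12.749929428100586), 83.9267807006836))
```

Request:
arm_command(motion=[[0,2,-10,-2,-9,0,0],[0,0,-9.3,-2,-9,0,0],[0,0,-9.3,-2,-9,0,0],[0,0,0,0,0,0,0]])

```text
clock: 27.28
position: [0.5804, 0.1473, 0.2621]
ee_rot: [0.595, 1.488, -0.595]
force: [0.2, 0.4, -0.1]
width: 0.006
```

```bash
python3 v.py 54; python3 -c "
from h import *
shot('side','s8.png',(250,170,350,250),7)"
```

```text
vs plan(tool) [-1.9  0.3 -0.9] F tool [ 0.1  0.4 -0.2] [-0.37  0.54  0.04  1.8  -0.03  0.81 -1.07]
[([0.401, 0.437, -0.001], 0.34), ([0.605, 0.051, 0.092], 0.45)]
blue None red (np.int64(81), ((601.7252197265625, 51.610992431640625), (44.9990348815918, 12.734430313110352), 83.67613220214844))
```

View pics/s8.png

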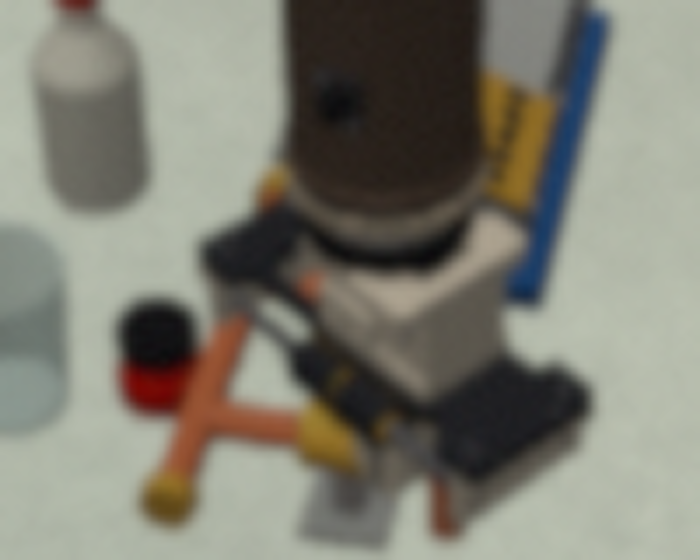

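Request:
arm_command(motion=[[0,-1,-9.3,-2,-9,0,0],[0,0,-9.3,-2,-9,0,0],[0,0,-9.3,-2,-9,0,0],[0,0,0,0,0,0,0]])

```text
clock: 28.02
position: [0.5597, 0.1279, 0.2629]
ee_rot: [0.228, 1.56, -0.227]
force: [1.0, -0.6, -0.2]
width: 0.006
```

```bash
python3 v.py 81
```

```text
vs plan(tool) [-1.1  0.7 -0.5] F tool [ 0.2 -0.2  1.1] [-0.26  0.51 -0.09  1.85  0.06  0.79 -0.66]
[([0.607, 0.052, 0.092], 0.74)]
blue None red (np.int64(80), ((601.9725952148438, 51.380950927734375), (44.88431167602539, 12.710051536560059), 84.16112518310547))
```

Request:
arm_command(motion=[[0,0,-9.3,-2,-9,0,0],[0,0,0,0,0,0,0]])

```text
clock: 28.48
position: [0.5554, 0.1207, 0.2631]
ee_rot: [0.103, 1.568, -0.1]
force: [-0.0, 4.4, -0.4]
width: 0.004
```

```bash
python3 v.py 90
```

```text
vs plan(tool) [-0.9 -0.4 -0.6] F tool [ 0.4  4.4 -0.6] [-0.21  0.5  -0.13  1.86  0.09  0.78 -0.52]
[([0.607, 0.054, 0.09], 0.7)]
blue None red (np.int64(80), ((602.2158813476562, 51.5912971496582), (44.66925048828125, 12.985937118530273), 85.16460418701172))
```

Request:
arm_command(motion=[[0,0,-4,0,0,0,0],[0,0,0,0,0,0,0]])

```text
clock: 28.92
position: [0.5551, 0.1197, 0.2632]
ee_rot: [0.105, 1.567, -0.096]
force: [3.2, 14.7, -4.5]
width: 0.005
```

Request:
arm_command(motion=[[0,0,-3,0,0,0,0],[0,0,0,0,0,0,0]])

```text
clock: 29.18
position: [0.5548, 0.1189, 0.2633]
ee_rot: [0.106, 1.566, -0.092]
force: [4.3, 22.8, -8.0]
width: 0.003
```

Request:
arm_command(motion=[[0,0,15,0,0,0,0],[0,0,25,0,0,0,0],[0,-50,20,0,0,0,0],[0,-50,40,0,0,0,0],[0,-30,50,0,0,0,0]])

```text
clock: 29.8
position: [0.5745, 0.26, 0.3945]
ee_rot: [0.105, 1.566, -0.106]
force: [1.5, -0.0, -0.9]
width: 0.007
```

Request:
arm_command(motion=[[0,0,50,0,0,0,0],[0,0,0,0,0,0,0],[0,0,0,0,0,0,0]])

```text
clock: 30.18
position: [0.5803, 0.3092, 0.3911]
ee_rot: [0.102, 1.569, -0.105]
force: [0.3, -0.7, 0.1]
width: 0.009
```

```bash
python3 v.py 90
python3 - <<'E'
from h import *
d=shot("top","t9.png",(235,95,435,235),4)
for n in ("mould_center","mould_home","beaker_rim","jar","tub","wash","thermometer","spatula"):print(n,[ (np.round(q["point"],4),round(q["p"],2)) for q in pinpoint("top",n)[:2]])
E
```

```text
vs plan(tool) [ 127.5 -190.3   -0.4] F tool [-0.1 -0.7  0.3] [-0.48  0.51 -0.14  1.49  0.08  1.15 -0.77]
[([0.558, 0.103, 0.098], 0.46), ([0.606, 0.054, 0.09], 0.48)]
blue (np.int64(83), ((553.376953125, 102.61610412597656), (13.395824432373047, 45.12738800048828), 82.38327026367188)) red (np.int64(81), ((602.0750732421875, 51.51791763305664), (44.93068313598633, 13.214591979980469), 83.4468765258789))
mould_center [(array([ 0.5509, -0.1223,  0.0569]), 0.84), (array([ 0.4001, -0.127 ,  0.0113]), 0.67)]
mould_home [(array([ 0.5498, -0.1271,  0.0561]), 0.67), (array([0.7919, 0.0303, 0.0944]), 0.54)]
beaker_rim [(array([0.7949, 0.0319, 0.0944]), 0.83)]
jar [(array([ 0.6181, -0.3978, -0.0013]), 0.71)]
tub [(array([0.7193, 0.0172, 0.0037]), 0.51)]
wash [(array([ 0.7791, -0.1412, -0.0009]), 0.72), (array([0.611 , 0.092 , 0.0906]), 0.55)]
thermometer [(array([ 0.3335, -0.4154,  0.0055]), 0.8), (array([ 0.5551, -0.0775,  0.0581]), 0.3)]
spatula []
```

View pics/t9.png

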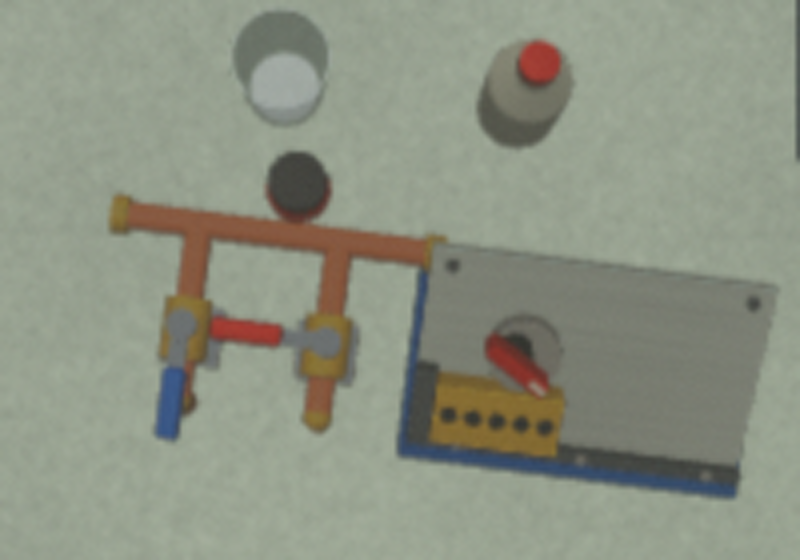

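```bash
python3 -c "
from cell import arm
print(arm.sign_off()); print(arm.observe()['clock'])"
```

```text
the job is handed in; nothing more can be done
None
the job is handed in; nothing more can be done
```

I slid the brass mould to the end stop, clamped it with the red knob, opened the cold-water valve and handed the job in at about 30 s. The hand-in reports no verdict.

- **Mould:** I pushed it left until the force on the stop reached about 15 N. The final picture shows its left end on the stop, and the knob staying put after release. The last network readings of mould and home differ by about 5 mm, which is within the errors of two roughly 4 mm readings. So the picture and the push force support "home"; the network readings alone don't confirm it to 4 mm.
- **Knob:** I turned it about 78° clockwise to an estimated 1.62 rad, until the twist reading had shifted by about 0.9 N m from its value before contact. The clamping force itself was not measured, so that it holds above 4 N is inferred from the twist.
- **Cold valve:** I pushed it to its stop at about 23 N. The blue handle measures in line with its pipe, so fully open.
- **Warm valve and bystanders:** The red handle still measures where it was at the start. Beaker, jar, tub, wash bottle and thermometer were found within about 6 mm of their starting positions. The last network call did not find the spatula; the arm was not lowered near it.
- **Hand:** It ended clear of everything, up and to the left, with almost no force on it.

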